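# Zero the peak pointer of the joint tester

## Task

The joint tester still shows the peak of the last break, and the next sample is already on its anvils. Slide the window over the gauge open, turn the knob of the peak pointer anticlockwise all the way back to its zero stop, letting go and taking it afresh as often as you need, and slide the window fully shut again. Leave the sample in the press and the things lying on the bench where they are.

Things in the scene. Friction and masses are not known exactly. Their poses are not given: they have to be found in the camera images.
- tester: Bench tester for wood joints, fixed: a grey case 200 mm deep (x), 370 wide (y), 66 high, a screw press behind it. Origin: centre of the case's underside, on the bench; x points to the back (the press), y left along the case, z up. Left half: open well with the gauge; right half: closed flat deck. Rails along the front and back edges (inner edges x = -83, +83 mm, top 79 mm high) carry the window.
- dial (a point): Centre of the gauge's white dial, which lies face up, 23.5 mm above the bench, on the floor of an open well 160 x 160 mm with walls up to 66 mm; at (0, +90, 23.5) mm in the tester's frame. Black ticks round it, no figures; the zero mark is the first one, at the front left, the scale runs 270 degrees clockwise from there.
- peak_pointer (a joint): Black peak pointer, 56 mm long, with its round reset knob, on a vertical axis. Rad: 0 = against the zero stop (a small steel pin), lying over the shorter dark load pointer at the zero mark; grows clockwise seen from above, to 4.71. Resetting turns anticlockwise. Its direction in the tester's frame is 2.356 minus the value, anticlockwise from +x. It drags 0.05 N m and stays where left.
- reset_knob (a point): Point on the knob's axis at the height to grip, 55 mm above the bench, 7 mm below the knob's top. Round black fluted knob, 34 mm across, 32 to 62 mm above the bench, in the middle of the well; can be taken from above at any yaw once the window is open. 75 mm round its axis is free for fingers above 32 mm; the pointer turns at 28 to 30 mm.
- window (a joint): Clear sliding window in a dark frame, 176 mm square, 5 mm thick, its top 73.5 mm above the bench, over the gauge well. Metres: 0 = shut over the well; grows as it slides to the tester's -y (right) over the deck; 0.165 = fully open. It rubs with about 1.5 N and stays where it is left.
- window_pull (a point): Grip point of the window's pull: an upright aluminium bar near the window's right edge, 84 mm long along the tester's x, 12 mm thick along its y, from 73.5 to 107.5 mm above the bench. The point is in the bar's middle, 9 mm below its top (98.5 mm above the bench), and moves with the window. Nothing stands within 60 mm of the bar on either side.
- press_foot (a point): Middle of the foot of the screw press behind the case, on the bench, at (205, -30, 0) mm in the tester's frame. The foot is 170 (x) x 235 (y) mm; two columns, a crosshead at 177 to 209 mm and a tee handle up to 256 mm stand on it: keep the gripper clear of them.
- test_sample: Pine half-lap piece, 40 x 100 x 22 mm, lying loose across the two anvils of the press under the ram nose. Origin: centre of its underside. To be left alone.
- stile: Loose pine stile with a mortice, 44 x 190 x 34 mm, on the bench right of the tester. Origin: centre of its underside. To be left alone.
- pencil: Loose maroon pencil, 171 mm long, 7 mm thick, on the bench at the front right. Origin: about its middle. To be left alone.
- square: Loose small try square, 113 x 65 x 10 mm, on the bench at the right. Origin: centre of its underside. To be left alone.
- tape: Loose black tape measure, 54 x 84 x 74 mm, on the bench at the right. Origin: centre of its underside. To be left alone.

How it is judged:
By the outcome, as a careful person would: the job done as asked, in the order asked, and still so for the second after the job is handed in, with the robot touching nothing.
It also fails if it takes over 72 s, if anything falls off the work surface, if the arm or the gripper's body presses on something with over 40 N, if the wrist force passes 120 N, or if a joint passes its speed limit or range.

## Robot

A 6-joint arm with a two-finger parallel gripper is mounted at the origin on a cart in front of the work surface, level with it; the furniture and walls round the work are solid. World frame = base frame: x ahead of the robot, y to its left, z up, the work surface at z = 0. Lengths are in m, angles in rad, forces in N, time in s.
With the tool pointing down it reaches from about 0.325 to 0.9 m from the base axis. Payload 6.1 kg.
Tool frame: the origin (TCP) lies at the very end of the fingers, on their centre line; the grasp point (between the pads) lies 19 mm behind it; z points along the fingers, y is the line along which they close (so a half turn about z gives the same grasp; the last joint's range is limited). The gripper opens to 87 mm and grips with 3 to 60 N. Pads are 19 mm wide; open, the fingers measure 117 mm over their backs; the gripper's body (75 mm by 190 mm) begins 51 mm behind the grasp point.
Start: joints at [-0.126, 0.22, 1.526, -0, 1.395, -0.126], TCP at [0.625, -0, 0.223] pointing down, gripper open.
Joint ranges: [-2.98, 2.98], [-0.91, 2.08], [0.09, 2.57], [-1.24, 4.39], [0.2, 2.65], [-2.68, 2.68]. Speed limits (rad/s): [2.57, 2.57, 3.01, 3.14, 3.14, 3.14].

## Interface

Orientations are given as a rotation vector (axis times angle).
In Python, from cell import sensors, imaging, arm, models gives the robot as it stands.
- The arm moves only by the tool carry_out, never from a script. Its argument "series" is a list that holds one entry, the list of rows, each a list of 6 numbers: the shift along the tool's x, y, z as a fraction of full scale, then the turn, a rotation vector about the tool's x, y, z as a fraction of full scale. A call has exactly 10 rows; each row shifts and turns the commanded pose from where the row before left it, along the tool's axes as they then stand; what a row does not reach is not made up. Full scale, the value 1, is 0.06 m for a shift and 0.15 rad for a turn. A row lasts 1/8 s, in which the tool goes at most 62.5 mm and 10.7 degrees, less where a joint would pass 70% of its speed; a pose out of reach is approached as far as the arm can. A call with a number of a shift or a turn outside -1 to 1 is refused whole. A call with a gripper value outside its range is refused whole. "gripper" is the closure, from -1 (fully open) to 1 (shut), set as the call begins (left out, the last holds). The fingers move at their own pace and stop on an object; "force" is the grip in N (left out, the last holds). Time passes only in rows, so rows that do not move let the fingers close, or fill a call up. It gives the time, the measured TCP pose, the force, the opening and the grip force at its end, in the units of the state.
- sensors.get_obs(): the state, without advancing time (a new reading comes with each control period).
- imaging.grab_frame(name): name is "scene" or "side" or "wrist"; returns the picture (480x640x3 uint8, red, green, blue); there is no depth.
- imaging.calibration(name): a dict with "fx", "fy", "cx", "cy" (pixels), "rvec" (rotation vector, rad) and "tvec" (3), from world to camera coordinates, as OpenCV has them. Camera axes: x right, y down, z forward; pixel columns grow to the right and rows downward; lengths in m; the calibration is good to about 2 mm. A picture is of the moment at which its call begins: read the wrist's pose just before it. calibration takes no time and is no camera call; for the wrist camera it gives the pose at the moment of the call.
- arm.job_done(): hands the job in; it is judged then, once.
Trained networks look in the newest picture that a camera, given by its name, has taken for a name from the list of things; names that differ only in an ending like _2 or _b are one class to them, and where a whole thing is asked for, a point or a joint stands for the part that bears it (a point fixed in the world has none). Each returns a list of dicts, best first, with "score" (0 to 1); they miss things now and then, are a little off and sometimes report something else, mostly with a low value. They report only what shows in the picture. A call takes as long as a camera call.
- models.cut_out(thing, camera): "pixels" (480x640 bool, what is visible of it) and "at" ([column, row] in pixels, amid what is visible of it).
The state is a dict: "clock": time; "joints": joint angles; "qvel": joint speeds; "tau": joint torques, N m; "tcp_pos": TCP position; "tool_rot": TCP orientation; "contact_force": force on the tool from outside, world axes, zero at the start; "torque": the same for the moment, N m; "gripper_width": opening from 0.0 (shut) to 1.0 (fully open); "grasp_force": force on a finger pad.
Only numpy, scipy, OpenCV 4.12 (cv2) and the standard library are available. Lean on these libraries where they do the work, as an engineer would, in place of code of your own. Each camera call takes 0.05 s, during which the arm holds its last target. There are 200 camera calls.

## Working session

There is one attempt and no reset: what is moved stays moved. The work goes in short steps, Python scripts to look and compute and a tool call to move; the robot and the scene stay as the last step left them, time stands still between calls to the robot, and variables do not carry over. Pictures are saved under pics/ and viewed, at most 10 in all, crops included, and the job is handed in when it is done.

Besides the shell and the picture viewer there is one more tool, called by a JSON object that holds its "method" and its "body". carry_out: Moves the arm, as the interface text tells. Its arguments: {"type":"object","properties":{"series":{"type":"array","items":{"type":"array","items":{"type":"array","items":{"type":"number","minimum":-1,"maximum":1}}}},"gripper":{"type":"number"},"force":{"type":"number"}},"required":["series"]}

```bash
mkdir -p pics; python3 - <<'E'
from cell import sensors, imaging, arm, models
import cv2,numpy as np
o=sensors.get_obs();print(o)
for n in ["scene","side"]:
    im=imaging.grab_frame(n);cv2.imwrite(f"pics/{n}0.png",im[:,:,::-1])
    c=imaging.calibration(n);print(n,c)
    for t in ["reset_knob","window_pull","window","tester","dial","peak_pointer"]:
        try:
            r=models.cut_out(t,n)
            for d in r[:2]:
                p=d["pixels"];ys,xs=np.nonzero(p);print(t,d["score"],d["at"],p.sum(),xs.min(),xs.max(),ys.min(),ys.max())
        except Exception as e: print(t,e)
E
```

```text
{'clock': 0.0, 'joints': array([-1.26118515e-01,  2.21234547e-01,  1.52763092e+00,  1.26133739e-05,
        1.39466775e+00, -1.26098720e-01]), 'qvel': array([-0.00148124, -0.00123082, -0.00048801, -0.00043957,  0.00054802,
        0.00090618]), 'tau': array([-1.67445501e-05, -4.94609964e+01, -3.87383544e+01,  6.99962187e-02,
        5.70271199e-02, -1.42064664e-04]), 'tcp_pos': array([6.24379677e-01, 6.75415269e-05, 2.21421542e-01]), 'tool_rot': array([-2.22037554e+00, -2.22032665e+00,  1.85088387e-03]), 'contact_force': array([-0.98860731,  0.09692453,  0.43299477]), 'torque': array([-0.04139862, -0.00514637,  0.01182401]), 'grasp_force': 0.0, 'gripper_width': 0.9979944026105023}
scene {'fx': 456.93073363921195, 'fy': 456.93073363921195, 'cx': 306.9666525008271, 'cy': 236.88803130491607, 'rvec': array([ 2.04643189, -0.75053804,  0.38581658]), 'tvec': array([-0.50411656,  0.24070172,  0.83949822])}
window_pull 0.78 [230.9, 200.6] 2081 188 273 181 225
window 0.74 [229.7, 201.8] 2104 189 274 181 225
tester 0.59 [273.1, 214.3] 13455 178 368 131 285
dial 0.62 [274.3, 219.6] 13000 178 367 131 285
side {'fx': 549.0404691919973, 'fy': 549.0404691919973, 'cx': 322.86248288784617, 'cy': 234.93626866818005, 'rvec': array([ 0.05724672, -2.7175453 ,  1.55251038]), 'tvec': array([0.57275579, 0.14525617, 1.00412564])}
window_pull 0.65 [333.9, 346.4] 9765 274 394 293 390
window 0.97 [335.2, 344.1] 9953 273 394 292 391
tester 0.73 [296.4, 327.0] 36050 151 407 178 428
dial 0.57 [299.6, 328.8] 36136 151 407 178 429
```

View pics/scene0.png

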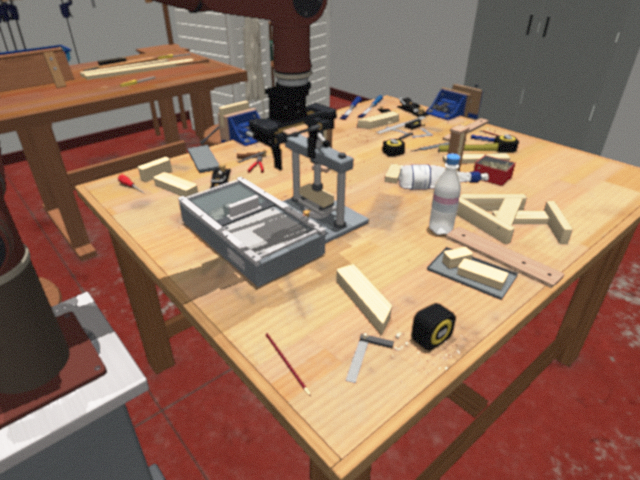

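View pics/side0.png

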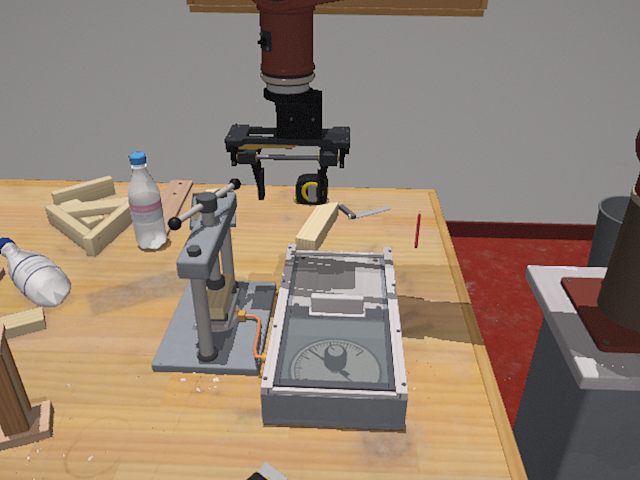

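```bash
cat > h.py <<'E'
import numpy as np,cv2
from scipy.optimize import least_squares
from cell import sensors, imaging, arm, models
cal={n:imaging.calibration(n) for n in ("scene","side")}
def proj(n,P,c=None):
    c=c or cal[n];K=np.array([[c["fx"],0,c["cx"]],[0,c["fy"],c["cy"]],[0,0,1.]])
    return cv2.projectPoints(np.float64(P).reshape(-1,1,3),c["rvec"],c["tvec"],K,None)[0].reshape(-1,2)
def world(q,P):
    P=np.atleast_2d(np.float64(P))/1000;c,s=np.cos(q[2]),np.sin(q[2])
    return P@np.array([[c,-s,0],[s,c,0],[0,0,1]]).T+[q[0],q[1],0]
def fit(obs,q0):
    f=lambda q:np.concatenate([proj(n,world(q,p))[0]-uv for n,p,uv in obs])
    return least_squares(f,q0,loss="soft_l1")
E
python3 - <<'E'
from h import *
obs=[("side",(-100,185,0),(405,428)),("side",(100,185,0),(264,422)),
("scene",(-100,-185,0),(248,281)),("scene",(100,-185,0),(323,250)),("scene",(-100,-185,66),(243,254)),
("side",(0,90,62),(337,352))]
r=fit(obs,[.5,.2,0]);q=r.x;print(q,r.fun.reshape(-1,2).round(1))
B=lambda x,y,z:[(x0,y0,z0) for z0 in z for x0,y0 in ((x[0],y[0]),(x[1],y[0]),(x[1],y[1]),(x[0],y[1]),(x[0],y[0]))]
canv=np.zeros((600,800,3),np.uint8)
for n,(x0,x1,y0,y1),k,off in(("side",(255,410,240,436),3,0),("scene",(175,330,175,290),2,470)):
    im=cv2.imread(f"pics/{n}0.png")[y0:y1,x0:x1];im=cv2.resize(im,None,fx=k,fy=k,interpolation=cv2.INTER_CUBIC)
    for pts,col in((B((-100,100),(-185,185),(0,66)),(0,255,0)),(B((-42,42),(8,20),(107.5,)),(0,0,255)),(B((-83,83),(-185,185),(79,)),(255,0,255)),(B((-80,80),(10,170),(23.5,)),(255,255,0))):
        uv=((proj(n,world(q,pts))-[x0,y0]+.5)*k).astype(np.int32)
        cv2.polylines(im,[uv],False,col,1)
    canv[:im.shape[0],off:off+im.shape[1]]=im[:600,:800-off]
cv2.imwrite("pics/fit1.png",canv)
E
```

```text
[ 0.53634871  0.10046656 -0.06386399] [[-0.5  8.7]
 [-0.9  2.2]
 [ 1.2  9.7]
 [-2.4  8.4]
 [ 3.6 12.9]
 [ 2.2 -1. ]]
```

View pics/fit1.png

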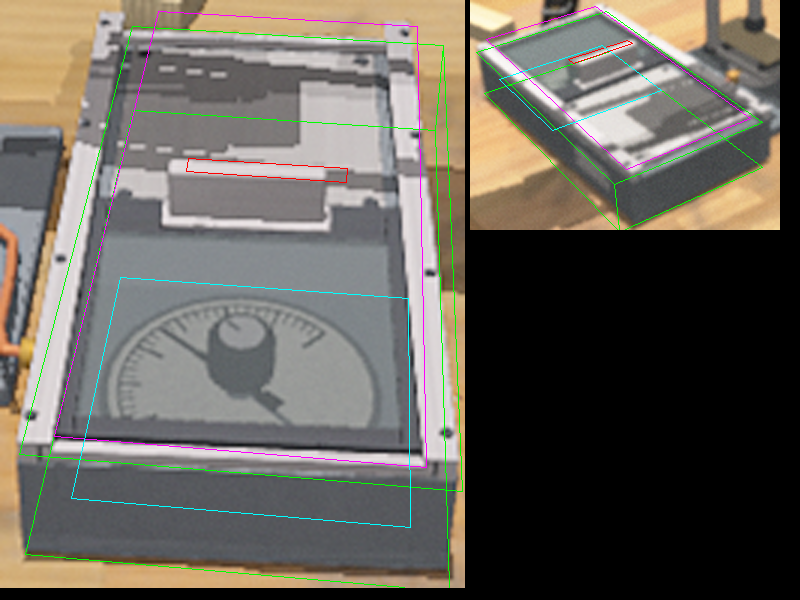

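```bash
python3 - <<'E'
from h import *
obs=[("side",(-100,185,0),(405.7,432.7)),("side",(100,185,0),(263.3,424.3)),("side",(-100,185,66),(407,400)),("side",(100,185,66),(261.5,392)),
("scene",(-100,-185,0),(249,285)),("scene",(100,-185,0),(324,255)),("scene",(-100,-185,66),(247.5,264)),("scene",(100,-185,66),(324,234)),("scene",(-100,185,66),(180,199)),("scene",(-100,185,0),(183.5,221)),
("side",(0,90,62),(335,350.7))]
r=fit(obs,[.5,.2,0]);q=r.x;print(q,r.fun.reshape(-1,2).round(1))
for n in("scene","side"):
    rr=fit([o for o in obs if o[0]==n],q);print(n,rr.x,rr.fun.reshape(-1,2).round(1))
B=lambda x,y,z:[(x0,y0,z0) for z0 in z for x0,y0 in ((x[0],y[0]),(x[1],y[0]),(x[1],y[1]),(x[0],y[1]),(x[0],y[0]))]
canv=np.zeros((600,800,3),np.uint8)
for n,(x0,x1,y0,y1),k,off in(("side",(255,410,240,436),3,0),("scene",(175,330,175,290),2,470)):
    im=cv2.imread(f"pics/{n}0.png")[y0:y1,x0:x1];im=cv2.resize(im,None,fx=k,fy=k,interpolation=cv2.INTER_CUBIC)
    for pts,col in((B((-100,100),(-185,185),(0,66)),(0,255,0)),(B((-42,42),(8,20),(107.5,)),(0,0,255)),(B((-83,83),(-185,185),(79,)),(255,0,255))):
        uv=((proj(n,world(q,pts))-[x0,y0]+.5)*k).astype(np.int32)
        cv2.polylines(im,[uv],False,col,1)
    canv[:im.shape[0],off:off+im.shape[1]]=im[:600,:800-off]
cv2.imwrite("pics/fit2.png",canv)
E
```

```text
[ 0.5418644   0.09875448 -0.03860162] [[-2.   1.7]
 [-1.   0.5]
 [ 0.8  1. ]
 [-1.5 -0.4]
 [ 5.1  4.7]
 [-0.4  1.7]
 [ 4.2  2. ]
 [-0.2  0.1]
 [-1.4  2. ]
 [-0.9  1. ]
 [ 2.  -0.5]]
scene [ 0.54547719  0.10640022 -0.06720697] [[ 1.8  2.7]
 [-2.3  1.1]
 [ 0.8  0. ]
 [-2.2 -0.5]
 [-0.1 -0.5]
 [ 0.4 -1.6]]
side [ 0.54363982  0.09768233 -0.02295978] [[-1.3  0.2]
 [-0.3  0.9]
 [ 1.5 -0.4]
 [-0.8 -0.1]
 [ 1.8 -0.9]]
```

View pics/fit2.png

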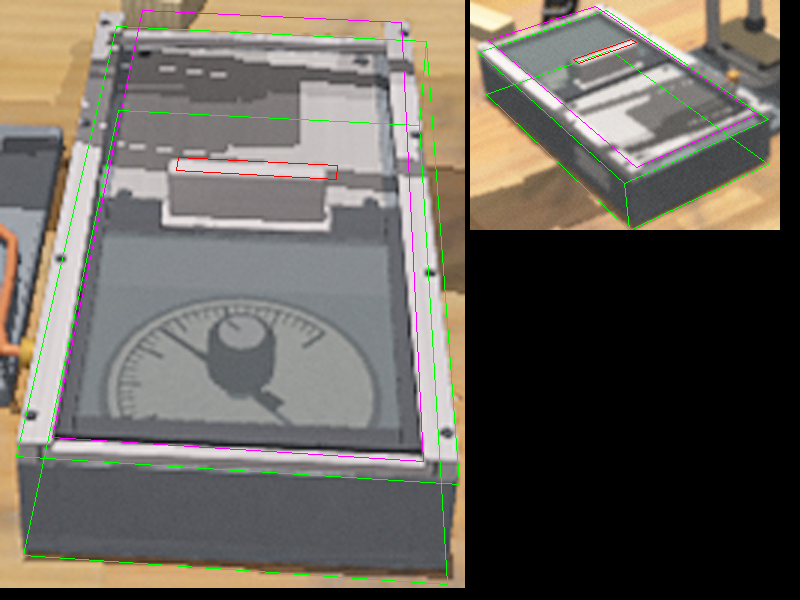

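```bash
python3 - <<'E'
from h import *
S=lambda x,y:(x/3+254.7,y/3+239.7)
C=lambda x,y:((x-470)/2+174.7,y/2+174.7)
obs=[("side",(-100,185,0),S(452,577)),("side",(100,185,0),S(25,553)),("side",(-100,185,79),S(458,457)),("side",(100,185,79),S(19,443)),
("side",(100,-185,79),S(100,12)),("side",(-100,-185,79),S(410,22)),
("scene",(100,-185,0),C(769,162)),("scene",(100,-185,66),C(769,120)),("scene",(-100,185,66),C(480,50)),("scene",(-100,185,0),C(487,94)),
("side",(0,90,62),S(240,332))]
r=fit(obs,[.5,.2,0]);q=r.x;print(q,r.fun.reshape(-1,2).round(1))
P=[(x,y,107.5) for x in(-42,42) for y in (8,14,20,26)]
print(((proj("side",world(q,P))-[254.7,239.7])*3).round(0).tolist(), ((proj("scene",world(q,P))-174.7)*2+[470,0]).round().tolist())
w=models  # wrist look
im=imaging.grab_frame("wrist");c=imaging.calibration("wrist");print(c)
big=im.copy()
B=lambda x,y,z:[(x0,y0,z0) for z0 in z for x0,y0 in ((x[0],y[0]),(x[1],y[0]),(x[1],y[1]),(x[0],y[1]),(x[0],y[0]))]
for pts,col in((B((-100,100),(-185,185),(0,66)),(0,255,0)),(B((-42,42),(8,20),(107.5,)),(255,0,0)),(B((-83,83),(-185,185),(79,)),(255,0,255)),([(0,90,62)]*2,(0,255,255))):
    cv2.polylines(big,[proj("w",world(q,pts),c).astype(np.int32)],False,col,1)
cv2.imwrite("pics/wrist0.png",big[:,:,::-1])
E
```

```text
[ 0.54601866  0.09823613 -0.0121734 ] [[-1.3  0.6]
 [-0.4  2.1]
 [ 1.7  0.3]
 [-1.2 -1.4]
 [ 0.3 -0.6]
 [ 1.1 -0.5]
 [ 1.6 -0.8]
 [ 1.9 -2.3]
 [-0.9  1.8]
 [-0.3  0.8]
 [ 1.1 -0.4]]
[[329.0, 163.0], [329.0, 169.0], [329.0, 176.0], [330.0, 183.0], [171.0, 157.0], [170.0, 164.0], [169.0, 171.0], [168.0, 177.0]] [[581.0, 62.0], [579.0, 60.0], [576.0, 59.0], [574.0, 57.0], [638.0, 41.0], [636.0, 39.0], [633.0, 38.0], [631.0, 36.0]]
{'fx': 417.23618575691495, 'fy': 417.23618575691495, 'cx': 321.60809780743824, 'cy': 237.12708965929875, 'rvec': array([-2.85363105e+00, -1.32926156e-03,  1.15678420e-03]), 'tvec': array([-0.62503883, -0.03489841,  0.39276683])}
```

View pics/wrist0.png

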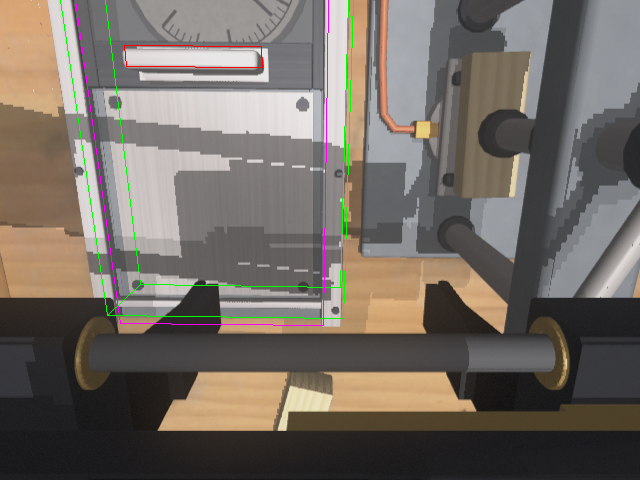

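The overlay fits: the case is at about (0.546, 0.098) m with yaw −0.02. The pull bar's top is at wrist pixels (124,47)–(262,72). In the side view the peak pointer tip, at about (310,350), points to the back right, which gives a value near 3.2 rad. First I turn the tool so that the fingers close along y.

{"method": "carry_out", "body": {"series": [[[0,0,0,0,0,1],[0,0,0,0,0,1],[0,0,0,0,0,1],[0,0,0,0,0,1],[0,0,0,0,0,1],[0,0,0,0,0,1],[0,0,0,0,0,1],[0,0,0,0,0,1],[0,0,0,0,0,1],[0,0,0,0,0,1]]], "gripper": -1}}

```text
clock: 2.0
tcp_pos: [0.625, -0.0, 0.2225]
tool_rot: [3.14, 0.103, -0.0]
contact_force: [-0.2, -0.3, -0.5]
gripper_width: 1.002
grasp_force: 0.0
```

{"method": "carry_out", "body": {"series": [[[0,0,0,0,0,0.54],[-0.33,-0.46,0,0,0,0],[-0.33,-0.46,0,0,0,0],[-0.33,-0.46,0,0,0,0],[-0.33,-0.46,0,0,0,0],[0,0,0.3,0,0,0],[0,0,0.3,0,0,0],[0,0,0,0,0,0],[0,0,0,0,0,0],[0,0,0,0,0,0]]]}}

```text
clock: 3.25
tcp_pos: [0.5476, 0.1108, 0.1871]
tool_rot: [-3.142, 0.017, -0.002]
contact_force: [-0.7, -0.1, -0.6]
gripper_width: 0.998
grasp_force: 0.0
```

```bash
python3 - <<'E'
from h import *
o=sensors.get_obs();print(o["joints"].round(3),o["tcp_pos"].round(4),o["tool_rot"].round(3))
im=imaging.grab_frame("wrist");c=imaging.calibration("wrist");big=im.copy()
q=(.546,.0982,-.015)
B=lambda x,y,z:[(x0,y0,z0) for z0 in z for x0,y0 in ((x[0],y[0]),(x[1],y[0]),(x[1],y[1]),(x[0],y[1]),(x[0],y[0]))]
for pts,col in((B((-42,42),(8,20),(107.5,)),(255,0,0)),(B((-83,83),(-185,185),(79,)),(255,0,255))):
    cv2.polylines(big,[proj("w",world(q,pts),c).astype(np.int32)],False,col,1)
cv2.imwrite("pics/wrist1.png",big[:,:,::-1])
E
```

```text
[ 0.058  0.09   1.741 -0.     1.31   1.64 ] [0.5476 0.1108 0.1871] [-3.142e+00  1.700e-02 -2.000e-03]
```

View pics/wrist1.png

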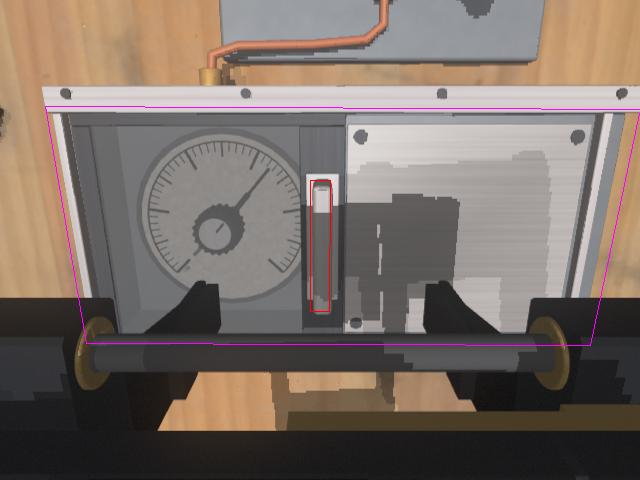

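The bar lies on the prediction, at (321,245), centred between the fingers. The peak pointer points to (268,168), so its value is about 3.1. Next I lower and grip.

{"method": "carry_out", "body": {"series": [[[0,0,0.43,0,0,0],[0,0,0.43,0,0,0],[0,0,0.43,0,0,0],[0,0,0.3,0,0,0],[0,0,0.12,0,0,0],[0,0,0,0,0,0],[0,0,0,0,0,0],[0,0,0,0,0,0],[0,0,0,0,0,0],[0,0,0,0,0,0]]]}}

```text
clock: 4.55
tcp_pos: [0.547, 0.1112, 0.0842]
tool_rot: [-3.142, 0.016, -0.001]
contact_force: [-0.4, -0.1, -0.2]
gripper_width: 0.998
grasp_force: 0.0
```

{"method": "carry_out", "body": {"series": [[[0,0,0,0,0,0],[0,0,0,0,0,0],[0,0,0,0,0,0],[0,0,0,0,0,0],[0,0,0,0,0,0],[0,0,0,0,0,0],[0,0,0,0,0,0],[0,0,0,0,0,0],[0,0,0,0,0,0],[0,0,0,0,0,0]]], "gripper": 1, "force": 15}}

```text
clock: 5.8
tcp_pos: [0.5469, 0.1111, 0.0839]
tool_rot: [3.141, -0.016, -0.0]
contact_force: [-1.1, 0.3, -0.2]
gripper_width: 0.136
grasp_force: 15.0
```

{"method": "carry_out", "body": {"series": [[[0,0.2,0,0,0,0],[0,0.34,0,0,0,0],[0,0.34,0,0,0,0],[0,0.34,0,0,0,0],[0,0.34,0,0,0,0],[0,0.34,0,0,0,0],[0,0.34,0,0,0,0],[0,0.34,0,0,0,0],[0,0.17,0,0,0,0],[0,0,0,0,0,0]]]}}

```text
clock: 7.05
tcp_pos: [0.5452, -0.0506, 0.0839]
tool_rot: [-3.134, 0.018, 0.0]
contact_force: [2.0, 15.9, 1.5]
gripper_width: 0.136
grasp_force: 15.0
```

{"method": "carry_out", "body": {"series": [[[0,0.04,0,0,0,0],[0,0.04,0,0,0,0],[0,0,0,0,0,0],[0,0,0,0,0,0],[0,0,0,0,0,0],[0,0,0,0,0,0],[0,0,0,0,0,0],[0,0,0,0,0,0],[0,0,0,0,0,0],[0,0,0,0,0,0]]]}}

```text
clock: 8.3
tcp_pos: [0.5452, -0.0511, 0.0838]
tool_rot: [-3.129, 0.015, 0.001]
contact_force: [2.0, 30.2, 3.4]
gripper_width: 0.15
grasp_force: 15.0
```

{"method": "carry_out", "body": {"series": [[[0,-0.05,0,0,0,0],[0,-0.04,0,0,0,0],[0,0,0,0,0,0],[0,0,0,0,0,0],[0,0,0,0,0,0],[0,0,-0.3,0,0,0],[0,0,-0.5,0,0,0],[0,0,-0.5,0,0,0],[0,0,-0.5,0,0,0],[0,0,0,0,0,0]]], "gripper": -1}}

```text
clock: 9.55
tcp_pos: [0.5476, -0.0538, 0.1964]
tool_rot: [3.14, -0.016, 0.011]
contact_force: [0.2, 0.3, -0.4]
gripper_width: 0.997
grasp_force: 0.0
```

```bash
python3 - <<'E'
from h import *
o=sensors.get_obs();print(o["joints"].round(3),o["tcp_pos"].round(4),o["tool_rot"].round(3))
im=imaging.grab_frame("wrist");c=imaging.calibration("wrist");big=im.copy()
q=(.546,.0982,-.015)
B=lambda x,y,z:[(x0,y0,z0) for z0 in z for x0,y0 in ((x[0],y[0]),(x[1],y[0]),(x[1],y[1]),(x[0],y[1]),(x[0],y[0]))]
t=np.linspace(0,6.283,40)
for pts,col in((B((-42,42),(8-165,20-165),(107.5,)),(255,0,0)),(B((-83,83),(-185,185),(79,)),(255,0,255)),([(17*np.cos(a),90+17*np.sin(a),62) for a in t],(0,255,0))):
    cv2.polylines(big,[proj("w",world(q,pts),c).astype(np.int32)],False,col,1)
cv2.imwrite("pics/wrist2.png",big[:,:,::-1])
E
```

```text
[-0.241  0.056  1.758 -0.     1.32   1.34 ] [ 0.5476 -0.0538  0.1964] [ 3.14  -0.016  0.011]
```

View pics/wrist2.png

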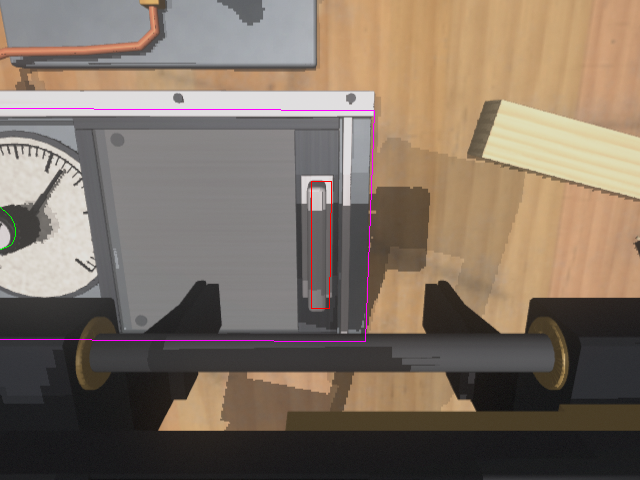

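The window stopped hard at the right, so it is fully open, with the pull at (318,245). The knob is clear at the left. I move over the knob.

{"method": "carry_out", "body": {"series": [[[-0.04,-0.4,0,0,0,0],[0,-0.53,0,0,0,0],[0,-0.53,0,0,0,0],[0,-0.53,0,0,0,0],[0,-0.53,0,0,0,0],[0,-0.53,0,0,0,0],[0,-0.53,0,0,0,0],[0,-0.45,0,0,0,0],[0,0,0,0,0,0],[0,0,0,0,0,0]]]}}

```text
clock: 10.85
tcp_pos: [0.5448, 0.188, 0.191]
tool_rot: [3.141, -0.016, -0.003]
contact_force: [-0.1, -0.4, -0.6]
gripper_width: 1.005
grasp_force: 0.0
```

```bash
python3 - <<'E'
from h import *
o=sensors.get_obs();print(o["joints"].round(3),o["tcp_pos"].round(4),o["tool_rot"].round(3))
im=imaging.grab_frame("wrist");c=imaging.calibration("wrist");big=im.copy()
q=(.546,.0982,-.015)
t=np.linspace(0,6.283,40)
for r,z,col in((17,62,(0,255,0)),(56,29,(255,0,0))):
    cv2.polylines(big,[proj("w",world(q,[(r*np.cos(a),90+r*np.sin(a),z) for a in t]),c).astype(np.int32)],False,col,1)
cv2.imwrite("pics/wrist3.png",big[:,:,::-1])
E
```

```text
[ 1.960e-01  1.300e-01  1.689e+00 -1.000e-03  1.324e+00  1.777e+00] [0.5448 0.188  0.191 ] [ 3.141e+00 -1.600e-02 -3.000e-03]
```

View pics/wrist3.png

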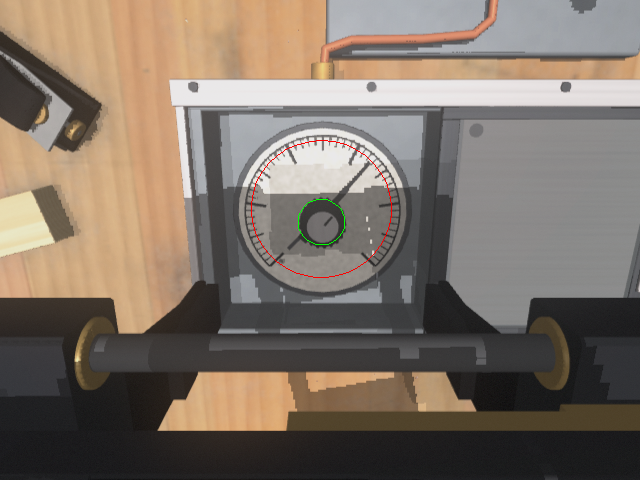

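The knob is at (322,222), exactly under the overlay. The pointer tip is at (368,163), giving about 3.1 rad, and the zero tick is at (270,263). I lower over the knob and grip it.

{"method": "carry_out", "body": {"series": [[[0.04,0,0.4,0,0,0],[0,0,0.45,0,0,0],[0,0,0.45,0,0,0],[0,0,0.45,0,0,0],[0,0,0.4,0,0,0],[0,0,0.25,0,0,0],[0,0,0.13,0,0,0],[0,0,0,0,0,0],[0,0,0,0,0,0],[0,0,0,0,0,0]]]}}

```text
clock: 12.15
tcp_pos: [0.5484, 0.1888, 0.0411]
tool_rot: [-3.141, 0.016, -0.003]
contact_force: [0.1, -0.4, 0.2]
gripper_width: 1.001
grasp_force: 0.0
```

{"method": "carry_out", "body": {"series": [[[0,0,0,0,0,0],[0,0,0,0,0,0],[0,0,0,0,0,0],[0,0,0,0,0,0],[0,0,0,0,0,0],[0,0,0,0,0,0],[0,0,0,0,0,0],[0,0,0,0,0,0],[0,0,0,0,0,0],[0,0,0,0,0,0]]], "gripper": 1, "force": 15}}

```text
clock: 13.4
tcp_pos: [0.5477, 0.1875, 0.0401]
tool_rot: [3.14, -0.016, -0.001]
contact_force: [-0.3, -5.8, 1.3]
gripper_width: 0.388
grasp_force: 15.0
```

{"method": "carry_out", "body": {"series": [[[0,0,0,0,0,-0.5],[0,0,0,0,0,-1],[0,0,0,0,0,-1],[0,0,0,0,0,-1],[0,0,0,0,0,-1],[0,0,0,0,0,-1],[0,0,0,0,0,-1],[0,0,0,0,0,-1],[0,0,0,0,0,-1],[0,0,0,0,0,-1]]]}}

```text
clock: 14.65
tcp_pos: [0.5448, 0.1908, 0.0401]
tool_rot: [-2.378, -2.043, 0.004]
contact_force: [-11.4, 7.2, 8.3]
gripper_width: 0.389
grasp_force: 15.0
```

{"method": "carry_out", "body": {"series": [[[0,0,0,0,0,-1],[0,0,0,0,0,-1],[0,0,0,0,0,-1],[0,0,0,0,0,-1],[0,0,0,0,0,-1],[0,0,0,0,0,-1],[0,0,0,0,0,-1],[0,0,0,0,0,-1],[0,0,0,0,0,-1],[0,0,0,0,0,-1]]]}}

```text
clock: 15.9
tcp_pos: [0.542, 0.1881, 0.0395]
tool_rot: [-0.346, -3.11, 0.006]
contact_force: [-19.6, -4.9, 17.2]
gripper_width: 0.388
grasp_force: 15.0
```

```bash
python3 - <<'E'
from h import *
o=sensors.get_obs();print(o["joints"].round(3),o["torque"].round(3),o["contact_force"].round(1))
E
```

```text
[ 0.196  0.31   1.788  0.     1.056 -1.153] [-0.845  3.336 -0.04 ] [-19.6  -4.9  17.2]
```

The side force has grown to 20 N, so I let go, rise and look.

{"method": "carry_out", "body": {"series": [[[0,0,0,0,0,0],[0,0,0,0,0,0],[0,0,0,0,0,0],[0,0,0,0,0,0],[0,0,0,0,0,0],[0,0,-0.5,0,0,0],[0,0,-0.6,0,0,0],[0,0,-0.6,0,0,0],[0,0,-0.6,0,0,0],[0,0,0,0,0,0]]], "gripper": -1}}

```text
clock: 17.15
tcp_pos: [0.5502, 0.1891, 0.1822]
tool_rot: [0.355, 3.115, 0.004]
contact_force: [0.3, -0.0, 0.2]
gripper_width: 0.997
grasp_force: 0.0
```

```bash
python3 - <<'E'
from h import *
o=sensors.get_obs();print(o["joints"].round(3),o["tcp_pos"].round(4),o["tool_rot"].round(3))
im=imaging.grab_frame("wrist");c=imaging.calibration("wrist");a=im[60:360,120:520].copy()
s=imaging.grab_frame("side")[330:405,265:405]
cv2.imwrite("pics/w4.png",np.vstack([cv2.resize(a,None,fx=1.4,fy=1.4)[:,:560],cv2.resize(s,(560,180))])[:,:,::-1])
q=(.546,.0982,-.015);print(proj("w",world(q,[(0,90,62),(0,90,29),(-39.6,129.6,29)]),c))
E
```

```text
[ 0.196  0.144  1.691  0.     1.299 -1.148] [0.5502 0.1891 0.1822] [0.355 3.115 0.004]
[[319.10757859 227.75863901]
 [319.34299886 216.50458303]
 [360.27619059 154.83730296]]
```

View pics/w4.png

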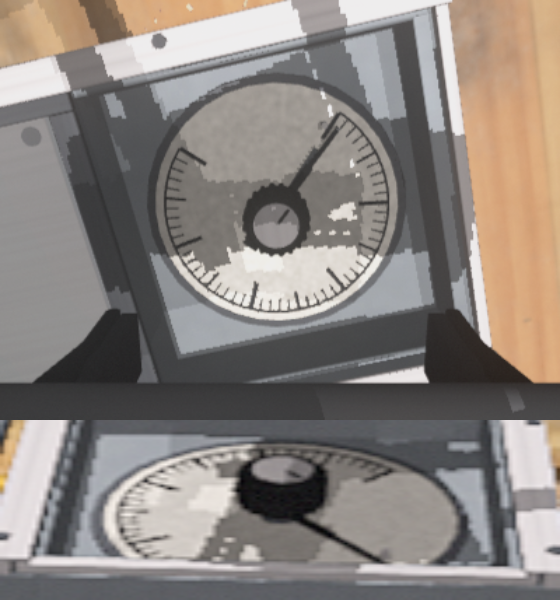

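The pointer tip, at full-image (361,151), is very near the zero mark and the stop pin. I measure its angle.

```bash
cat > ang.py <<'E'
from h import *
def ang(k=3):
    im=imaging.grab_frame("wrist");c=imaging.calibration("wrist");g=cv2.cvtColor(im,cv2.COLOR_RGB2GRAY)
    q=(.546,.0982,-.015);v=np.linspace(-.5,.7,241);R=np.linspace(24,54,61)
    P=np.array([[(r*np.cos(2.356-a),90+r*np.sin(2.356-a),29) for r in R] for a in v])
    m=proj("w",world(q,P.reshape(-1,3)),c).reshape(241,61,2).astype(np.float32)
    s=cv2.remap(g,m[:,:,0],m[:,:,1],cv2.INTER_LINEAR)
    for sl in (slice(0,20),slice(20,40),slice(40,61)):
        p=s[:,sl].mean(1);w=np.clip(np.median(p)-25-p,0,None);print(R[sl][0],v[p.argmin()].round(3),p.min().round(),(w@v/max(w.sum(),1)).round(3))
    cv2.imwrite("pics/pol.png",cv2.resize(s,None,fx=5,fy=2))
    return im
if __name__=="__main__": ang()
E
python3 ang.py
```

```text
24.0 -0.07 53.0 -0.074
34.0 -0.03 58.0 -0.058
44.0 -0.01 59.0 -0.019
```

View pics/pol.png

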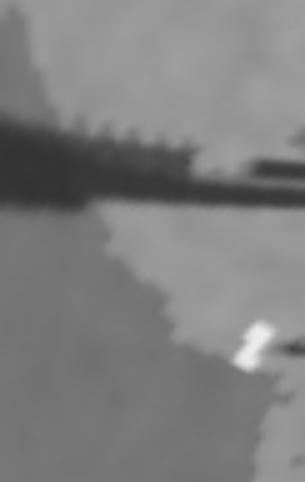

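Pointer is about 0.03–0.07 rad short of zero. I take the knob again, centred, and turn on to the stop.

{"method": "carry_out", "body": {"series": [[[0.037,-0.027,0.4,0,0,0],[0,0,0.45,0,0,0],[0,0,0.45,0,0,0],[0,0,0.45,0,0,0],[0,0,0.35,0,0,0],[0,0,0.22,0,0,0],[0,0,0.05,0,0,0],[0,0,0,0,0,0],[0,0,0,0,0,0],[0,0,0,0,0,0]]]}}

```text
clock: 18.55
tcp_pos: [0.5459, 0.1876, 0.0368]
tool_rot: [0.355, 3.12, 0.001]
contact_force: [0.2, 0.2, 0.1]
gripper_width: 1.0
grasp_force: 0.0
```

{"method": "carry_out", "body": {"series": [[[0,0,0,0,0,0],[0,0,0,0,0,0],[0,0,0,0,0,0],[0,0,0,0,0,0],[0,0,0,0,0,0],[0,0,0,0,0,0],[0,0,0,0,0,0],[0,0,0,0,0,0],[0,0,0,0,0,0],[0,0,0,0,0,0]]], "gripper": 1, "force": 15}}

```text
clock: 19.8
tcp_pos: [0.5451, 0.1873, 0.0359]
tool_rot: [-0.355, -3.121, 0.001]
contact_force: [-0.6, -3.0, 1.8]
gripper_width: 0.392
grasp_force: 15.0
```

```bash
python3 - <<'E'
from h import *
o=sensors.get_obs();print(o["joints"].round(3),o["torque"].round(3),o["contact_force"].round(1))
E
```

```text
[ 0.194  0.313  1.793 -0.     1.036 -1.149] [-0.274  0.036 -0.016] [-0.6 -3.   1.8]
```

{"method": "carry_out", "body": {"series": [[[0,0,0,0,0,-0.2],[0,0,0,0,0,-0.2],[0,0,0,0,0,-0.2],[0,0,0,0,0,-0.2],[0,0,0,0,0,-0.2],[0,0,0,0,0,-0.2],[0,0,0,0,0,0],[0,0,0,0,0,0],[0,0,0,0,0,0],[0,0,0,0,0,0]]]}}

```text
clock: 21.05
tcp_pos: [0.5451, 0.1875, 0.0358]
tool_rot: [-0.073, -3.14, 0.0]
contact_force: [-0.4, -2.0, -1.9]
gripper_width: 0.393
grasp_force: 15.0
```

```bash
python3 - <<'E'
from h import *
o=sensors.get_obs();print(o["joints"].round(3),o["torque"].round(3),o["contact_force"].round(1))
E
```

```text
[ 0.195  0.313  1.793 -0.     1.036 -1.329] [-0.24   0.269 -0.087] [-0.4 -2.  -1.9]
```

{"method": "carry_out", "body": {"series": [[[0,0,0,0,0,-0.2],[0,0,0,0,0,-0.2],[0,0,0,0,0,-0.2],[0,0,0,0,0,-0.2],[0,0,0,0,0,0],[0,0,0,0,0,0],[0,0,0,0,0,0],[0,0,0,0,0,0],[0,0,0,0,0,0],[0,0,0,0,0,0]]]}}

```text
clock: 22.3
tcp_pos: [0.5452, 0.1876, 0.0359]
tool_rot: [-0.115, 3.139, 0.0]
contact_force: [0.6, -0.8, -6.1]
gripper_width: 0.388
grasp_force: 15.0
```

```bash
python3 - <<'E'
from h import *
o=sensors.get_obs();print(o["joints"].round(3),o["torque"].round(3),o["contact_force"].round(1))
E
```

```text
[ 0.195  0.313  1.793  0.     1.036 -1.449] [ 0.074 -0.237 -0.228] [ 0.6 -0.8 -6.1]
```

{"method": "carry_out", "body": {"series": [[[0,0,0,0,0,0],[0,0,0,0,0,0],[0,0,0,0,0,0],[0,0,0,0,0,0],[0,0,0,0,0,0],[0,0,-0.5,0,0,0],[0,0,-0.6,0,0,0],[0,0,-0.6,0,0,0],[0,0,-0.6,0,0,0],[0,0,0,0,0,0]]], "gripper": -1}}

```text
clock: 23.55
tcp_pos: [0.5476, 0.188, 0.1779]
tool_rot: [-0.115, 3.132, 0.002]
contact_force: [0.1, -0.5, -0.8]
gripper_width: 1.003
grasp_force: 0.0
```

```bash
python3 - <<'E'
from ang import *
o=sensors.get_obs();print(o["joints"].round(3),o["tcp_pos"].round(4),o["tool_rot"].round(3))
im=ang();s=cv2.imread("pics/pol.png")
cv2.imwrite("pics/w5.png",np.hstack([cv2.resize(im[80:320,220:440,::-1],None,fx=2,fy=2),s[:480]]))
E
```

```text
[ 0.195  0.141  1.703  0.     1.291 -1.449] [0.5476 0.188  0.1779] [-1.150e-01  3.132e+00  2.000e-03]
24.0 -0.165 53.0 -0.154
34.0 -0.12 53.0 -0.122
44.0 -0.095 52.0 -0.095
```

View pics/w5.png

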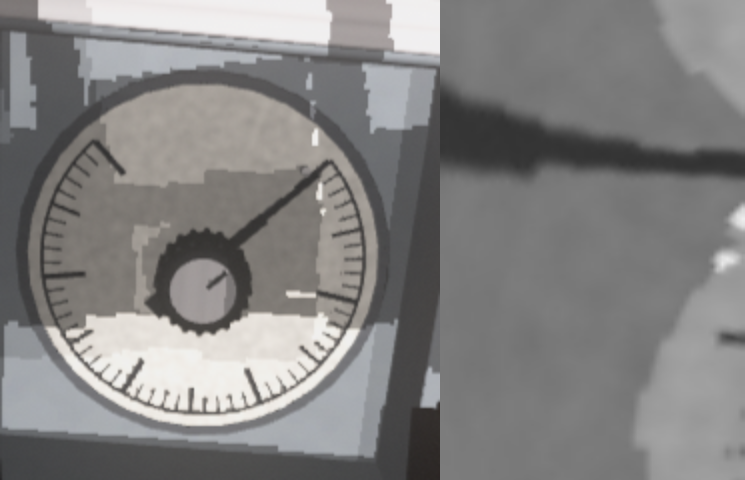

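The pointer now lies over the load pointer and zero tick, with tip at crop pixel (330,162). The torque also rose from 0.09 to 0.23 N m without further pointer motion, so it is on the stop. Next I go back to the pull.

{"method": "carry_out", "body": {"series": [[[0,0,0,0,0,0.59],[0,-0.45,0,0,0,0],[0,-0.53,0,0,0,0],[0,-0.53,0,0,0,0],[0,-0.53,0,0,0,0],[0,-0.53,0,0,0,0],[0,-0.53,0,0,0,0],[0,-0.53,0,0,0,0],[0,-0.35,0,0,0,0],[0,0,0,0,0,0]]]}}

```text
clock: 24.85
tcp_pos: [0.5405, -0.0523, 0.1722]
tool_rot: [-0.028, -3.139, -0.001]
contact_force: [0.2, 0.5, 0.7]
gripper_width: 1.004
grasp_force: 0.0
```

```bash
python3 - <<'E'
from h import *
o=sensors.get_obs();print(o["joints"].round(3),o["tcp_pos"].round(4),o["tool_rot"].round(3))
imaging.grab_frame("wrist");c=imaging.calibration("wrist")
for d in models.cut_out("window_pull","wrist")[:2]:
    ys,xs=np.nonzero(d["pixels"]);print(d["score"],d["at"],xs.min(),xs.max(),ys.min(),ys.max())
q=(.546,.0982,-.015);print(proj("w",world(q,[(x,13.5-162,107.5) for x in(-42,0,42)]),c).round(1))
E
```

```text
[-0.242  0.069  1.792 -0.     1.284 -1.795] [ 0.5405 -0.0523  0.1722] [-2.800e-02 -3.139e+00 -1.000e-03]
0.76 [430.3, 210.2] 298 592 105 335
0.56 [632.4, 234.5] 608 639 207 247
[[322.2 187.7]
 [322.3 259.7]
 [322.3 325. ]]
```

{"method": "carry_out", "body": {"series": [[[0,0,0.4,0,0,0],[0,0,0.4,0,0,0],[0,0,0.35,0,0,0],[0,0,0.22,0,0,0],[0,0,0.08,0,0,0],[0,0,0,0,0,0],[0,0,0,0,0,0],[0,0,0,0,0,0],[0,0,0,0,0,0],[0,0,0,0,0,0]]]}}

```text
clock: 26.2
tcp_pos: [0.5416, -0.0513, 0.0871]
tool_rot: [0.024, 3.141, -0.0]
contact_force: [-0.5, -0.2, 0.4]
gripper_width: 0.999
grasp_force: 0.0
```

{"method": "carry_out", "body": {"series": [[[0,0,0,0,0,0],[0,0,0,0,0,0],[0,0,0,0,0,0],[0,0,0,0,0,0],[0,0,0,0,0,0],[0,0,0,0,0,0],[0,0,0,0,0,0],[0,0,0,0,0,0],[0,0,0,0,0,0],[0,0,0,0,0,0]]], "gripper": 1, "force": 15}}

```text
clock: 27.45
tcp_pos: [0.5415, -0.0505, 0.0869]
tool_rot: [-0.024, -3.141, -0.002]
contact_force: [-0.5, 4.6, 1.6]
gripper_width: 0.134
grasp_force: 15.0
```

{"method": "carry_out", "body": {"series": [[[0,0.2,0,0,0,0],[0,0.34,0,0,0,0],[0,0.34,0,0,0,0],[0,0.34,0,0,0,0],[0,0.34,0,0,0,0],[0,0.34,0,0,0,0],[0,0.34,0,0,0,0],[0,0.34,0,0,0,0],[0,0.15,0,0,0,0],[0,0,0,0,0,0]]]}}

```text
clock: 28.7
tcp_pos: [0.5433, 0.1138, 0.0869]
tool_rot: [-0.022, -3.14, -0.001]
contact_force: [-5.2, 1.7, 3.3]
gripper_width: 0.134
grasp_force: 15.0
```

{"method": "carry_out", "body": {"series": [[[0,0.04,0,0,0,0],[0,0.04,0,0,0,0],[0,0,0,0,0,0],[0,0,0,0,0,0],[0,0,0,0,0,0],[0,0,0,0,0,0],[0,0,0,0,0,0],[0,0,0,0,0,0],[0,0,0,0,0,0],[0,0,0,0,0,0]]]}}

```text
clock: 29.95
tcp_pos: [0.5433, 0.1145, 0.0869]
tool_rot: [-0.025, -3.139, 0.006]
contact_force: [-6.2, -10.4, 6.4]
gripper_width: 0.139
grasp_force: 15.0
```

{"method": "carry_out", "body": {"series": [[[0,0.04,0,0,0,0],[0,0,0,0,0,0],[0,0,0,0,0,0],[0,0,0,0,0,0],[0,0,0,0,0,0],[0,0,0,0,0,0],[0,0,0,0,0,0],[0,0,0,0,0,0],[0,0,0,0,0,0],[0,0,0,0,0,0]]]}}

```text
clock: 31.2
tcp_pos: [0.5433, 0.1146, 0.0868]
tool_rot: [-0.025, -3.139, 0.012]
contact_force: [-7.4, -18.8, 6.7]
gripper_width: 0.138
grasp_force: 15.0
```

{"method": "carry_out", "body": {"series": [[[0,0,0,0,0,0],[0,0,0,0,0,0],[0,0,0,0,0,0],[0,0,0,0,0,0],[0,0,0,0,0,0],[0,0,-0.4,0,0,0],[0,0,-0.4,0,0,0],[0,0,-0.5,0,0,0],[0,0,-0.4,0,0,0],[0,0,0,0,0,0]]], "gripper": -1}}

```text
clock: 32.45
tcp_pos: [0.5458, 0.12, 0.1913]
tool_rot: [0.024, 3.137, 0.001]
contact_force: [0.3, -0.8, -0.4]
gripper_width: 1.0
grasp_force: 0.0
```

```bash
python3 - <<'E'
from h import *
import cv2
a=imaging.grab_frame("side");b=cv2.imread("pics/side0.png")[:,:,::-1]
# window/pull and dial region of the side view: compare with start (shut)
r=(slice(285,395),slice(270,400));ga,gb=[cv2.cvtColor(np.ascontiguousarray(x[r]),cv2.COLOR_RGB2GRAY).astype(np.float32) for x in(a,b)]
d=np.abs(ga-gb)
print("mean diff by row band",[d[i:i+10].mean().round(1) for i in range(0,110,10)])
p=(slice(5,32),slice(35,98)); print("shift pull",cv2.matchTemplate(ga,gb[p],cv2.TM_CCOEFF_NORMED).max(),cv2.minMaxLoc(cv2.matchTemplate(ga,gb[p],cv2.TM_CCOEFF_NORMED))[3])
for d in models.cut_out("window_pull","side")[:1]:
    ys,xs=np.nonzero(d["pixels"]);print(d["at"],xs.min(),xs.max(),ys.min(),ys.max())
print(sensors.get_obs()["tcp_pos"])
from ang import ang; ang()
E
```

```text
mean diff by row band [np.float32(46.2), np.float32(27.7), np.float32(21.4), np.float32(20.1), np.float32(4.1), np.float32(4.7), np.float32(3.1), np.float32(2.6), np.float32(2.7), np.float32(10.1), np.float32(10.2)]
shift pull 0.42622378 (43, 82)
[333.3, 349.4] 273 394 295 391
[0.54383286 0.11981671 0.18819685]
24.0 -0.08 93.0 -0.108
34.0 -0.08 93.0 -0.088
44.0 -0.075 93.0 -0.071
```

```bash
python3 -c "
from cell import arm
print(arm.job_done())"
```

```text
the job is handed in; nothing more can be done
None
```

The job is handed in, with no verdict shown: the window was opened, the peak pointer was turned back to its zero stop in two grips, and the window was slid shut against its stop. I viewed 11 pictures, one more than the 10 allowed.

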